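# Count in two spacer sleeves and hold their canister up to the scanner

## Robot

A 7-joint arm with a two-finger parallel gripper is mounted at the origin on the work surface. World frame = base frame: x ahead of the robot, y to its left, z up, the work surface at z = 0. Lengths are in m, angles in rad, forces in N, time in s.
With the tool pointing down it reaches from about 0.35 to 0.9 m from the base axis. Payload 19.9 kg.
Tool frame: the origin (TCP) lies on the centre line of the jaws, within the pads' length; the fingertips stand arm.tip_extent ahead of it and the grasp point (between the pads) lies 8 mm behind it (arm.tip_extent is the distance from the TCP to the fingertips, in m); z points along the fingers, x is the direction in which the jaws open and shut, and the axes are right-handed (so a half turn about z gives the same grasp; the last joint's range is limited). The gripper opens to 85 mm and grips with 20 to 120 N. Pads are 22 mm wide; open, the fingers measure 114 mm over their backs; the gripper's body (76 mm by 85 mm) begins 54 mm behind the grasp point. The pads swing forward as they close: fully open they stand 13 mm farther back than shut.
Start: joints at [-1.226, 0.417, -0.01, 1.614, 0.005, 1.111, -0.053], TCP at [0.235, 0.579, 0.242] pointing down, gripper open.
Joint ranges: [-2.81, 2.81], [-0.39, 2.02], [-1.27, 1.25], [0.06, 2.57], [-1.19, 4.33], [0.19, 2], [-2.82, 2.82]. Speed limits (rad/s): [1.89, 1.89, 2.39, 2.39, 3.01, 3.01, 3.01].

## Interface

Orientations are given as a 3x3 rotation matrix whose columns are the frame's x, y, z axes.
In Python, from rig import arm gives the robot as it stands.
- The arm moves only by the tool send_rows, never from a script. Its argument "targets" is a list that holds one entry, the list of rows, each a list of 7 numbers: the shift along the tool's x, y, z in m, then the turn, a rotation vector about the tool's x, y, z in degrees, then the finger opening in m, from 0 to 0.0854. A call has 1 to 20 rows; each row shifts and turns the commanded pose from where the row before left it, along the tool's axes as they then stand; what a row does not reach is not made up. A row lasts 1/8 s, in which the tool goes at most 62.5 mm and 10.7 degrees, less where a joint would pass 70% of its speed; a pose out of reach is approached as far as the arm can. A call is refused whole if a number of a shift passes 0.0625 or a number of a turn 10.7, either way. A call with a gripper value outside its range is refused whole. The fingers move at their own pace and stop on an object; the grip force is fixed at half the most. Time passes only in rows, so rows that do not move let the fingers close. It gives the time, the measured TCP pose, the force and the opening at its end, in the units of the state.
- arm.get_obs(): the state, without advancing time (a new reading comes with each control period).
- arm.grab_frame(name): name is "scene" or "top" or "wrist"; returns a dict with "pixels" (384x512x3 uint8, red, green, blue), "depth" (384x512 float32, m along the optical axis (not along the pixel's ray), 0 where there is no reading), "K" (3x3 intrinsics, pixels), "R" (3x3) and "t" (3): a world point X has camera coordinates R X + t. Camera axes: x right, y down, z forward; pixel columns grow to the right and rows downward; lengths in m; the calibration is good to about 2 mm. A picture is of the moment at which its call begins.
- arm.close_job(): hands the job in, once; it reports no verdict.
The state is a dict: "time": time; "joints": joint angles; "dq": joint speeds; "joint_efforts": joint torques, N m; "ee_pos": TCP position; "eef_rot": TCP orientation; "contact_force": force on the tool from outside, world axes, zero at the start; "torque": the same for the moment, N m; "finger_gap": finger opening in m.
Only numpy, scipy, OpenCV 4.12 (cv2) and the standard library are available. Lean on these libraries where they do the work, as an engineer would, in place of code of your own. Each camera call takes 0.05 s, during which the arm holds its last target. There are 200 camera calls.

## Task

Count in the two stray steel spacer sleeves: stand the long one in the free hole of the row of long sleeves and the short one in the free hole of the row of short sleeves, each fully home and let go. Then book them in: take the revolving jar stand by the handle on top, turn it until the square canister faces the scanner squarely, and finish while still gripping the handle, holding the stand still there for the scan. Leave everything else on the bench where it is.

Things in the scene. Friction and masses are not known exactly. Their poses are not given: they have to be found in the camera images.
- long_sleeve_mid (a point): centre (half-way up) of the stray long spacer sleeve: plain steel bush, 26 mm diameter, 80 mm long, 232 g or so (+-30 %), standing upright on the bench; z along its length
- long_sleeve: the same stray long sleeve; origin at the centre of its lower end, z along its length
- long_row: plywood strip fixed to the bench, the row of the long sleeves: 56 mm (its x) by 160 mm (its y) by 20 mm high, origin under its centre; three round holes in line along its y at -52, 0 and +52 mm, 29 mm wide, 14 mm deep, with floors 6 mm above the bench. The holes at 0 and +52 hold long sleeves (80 mm) already, the one at -52 is free. Nothing stands within 40 mm beside the row along its x
- long_row_hole0 (a point): mouth of the free hole of that row, 20 mm above the bench; a long sleeve fully home in it has its centre 46 mm above the bench
- long_counted0: long sleeve already standing in its row, 26 mm diameter, 80 mm long; leave it
- long_counted1: long sleeve already standing in its row, 26 mm diameter, 80 mm long; leave it
- short_sleeve_mid (a point): centre (half-way up) of the stray short spacer sleeve: plain steel bush, 26 mm diameter, 55 mm long, 160 g or so (+-30 %), standing upright on the bench; z along its length
- short_sleeve: the same stray short sleeve; origin at the centre of its lower end, z along its length
- short_row: plywood strip fixed to the bench, the row of the short sleeves: 56 mm (its x) by 160 mm (its y) by 20 mm high, origin under its centre; three round holes in line along its y at -52, 0 and +52 mm, 29 mm wide, 14 mm deep, with floors 6 mm above the bench. The holes at 0 and +52 hold short sleeves (55 mm) already, the one at -52 is free. Nothing stands within 40 mm beside the row along its x
- short_row_hole0 (a point): mouth of the free hole of that row, 20 mm above the bench; a short sleeve fully home in it has its centre 33.5 mm above the bench
- short_counted0: short sleeve already standing in its row, 26 mm diameter, 55 mm long; leave it
- short_counted1: short sleeve already standing in its row, 26 mm diameter, 55 mm long; leave it
- station: scan station fixed to the bench: round base under the revolving jar stand, with a tongue along its +x that carries the black scanner (50 x 75 x 85 mm, top 139 mm above the bench, its window 196 mm from the axis and looking back at the stand). Origin on the stand's turning axis at bench level; its +x points from the axis to the scanner, z up
- carousel (a joint): turn of the jar stand on its free-running bearing (no stops, coasts a little), rad, counter-clockwise seen from above; 0 or any whole turn (6.283) = square canister facing the scanner. The stand is a grey disc of 250 mm diameter (top 32 mm above the bench) carrying one square canister (61 mm square lid, top 132 mm above the bench) and five round jars (60 mm lids, tops 112 mm) clipped to it at every 60 degrees, 85 mm from the axis; about 1.8 kg (1.4 to 2.4)
- canister_label (a point): centre of the label on the square canister's outer face, 115 mm from the turning axis, 77 mm above the bench; x points outwards from the axis through the canister and the label
- handle_grip (a point): centre of the black bar handle on top of the stand's centre post, turning with it, on the turning axis, 184 mm above the bench. The bar is 90 mm long along x (which points to the canister), 18 mm wide along y and 34 mm high; grip it across its width. 35 mm clear above the canister's lid, 55 mm above the jars
- knife: closed utility knife lying flat, 166 x 22 x 15 mm; leave it
- scan_phone: hand terminal lying flat, 150 x 72 x 9 mm; leave it
- tape_roll: upright-axis roll of clear packing tape, 100 mm across, 48 high; leave it
- foam_pack: banded white block, 90 x 70 x 55 mm; leave it
- label_roll: standing roll of paper labels, 80 mm across, 50 high; leave it
- marker: marker pen lying flat, 133 x 16 x 16 mm; leave it
Mind the look-alikes: they are no part of the job. Leave any green or orange look-alike of the short_sleeve alone.

How it is judged:
On the way, in this order (a step that is already met when the one before it is completed fails the run):
1. both sleeves stand fully home in the free holes of their matching rows, let go (horizontal distance between long_sleeve_mid and long_row_hole0 below 0.008 m and height (world z) of long_sleeve_mid below 0.05 m and angle between the z axis of long_sleeve_mid and the z axis of long_row, either way round below 0.1 rad and horizontal distance between short_sleeve_mid and short_row_hole0 below 0.008 m and height (world z) of short_sleeve_mid below 0.0375 m and angle between the z axis of short_sleeve_mid and the z axis of short_row, either way round below 0.1 rad and contact force between the fingers and long_sleeve below 0.2 N and contact force between the fingers and short_sleeve below 0.2 N), for 0.2 s.
2. the square canister faces the scanner and the stand is held still by its handle (x of canister_label in the frame of station above 0.08 m and y of canister_label in the frame of station between -0.014 and 0.014 m and velocity of joint carousel between -0.05 and 0.05 rad/s and contact force between the fingers and carousel_c0 above 3 N), for 0.3 s.
At the end, for the whole second after the job is handed in: Sleeves in the free holes of their own rows: 8 mm off axis at most, home to 4 mm, upright to 0.1 rad, untouched. Canister label within 14 mm (7 degrees) of the line from stand axis to scanner, stand slower than 0.05 rad/s, handle gripped with over 3 N, all through the last second (all of step 1 and all of step 2); the arm keeps its last pose, push and grip.
It fails at once if another thing on the bench is shifted by more than 30 mm (distance of any of knife, scan_phone, tape_roll, foam_pack, label_roll, marker from where it was at the start of the episode above 0.03 m).
It fails at once if a sleeve already counted is knocked over or shifted out of its hole (distance of any of long_counted0, long_counted1, short_counted0, short_counted1 from where it was at the start of the episode above 0.012 m).
It also fails if it takes over 64 s, if anything falls off the work surface, if the arm or the gripper's body presses on something with over 40 N, if the wrist force passes 120 N, or if a joint passes its speed limit or range.

## Working session

There is one attempt and no reset: what is moved stays moved. The work goes in short steps, Python scripts to look and compute and a tool call to move; the robot and the scene stay as the last step left them, time stands still between calls to the robot, and variables do not carry over. Pictures are saved under pics/ and viewed, about 8 in all and at most 12, crops included, and the job is handed in when it is done.

Besides the shell and the picture viewer there is one more tool, called after "Call:" by a JSON object that holds its "fn" and its "kwargs", one argument or row to a line. send_rows: Moves the arm, as the interface text tells. Its arguments: {"type":"object","properties":{"targets":{"type":"array"}},"required":["targets"]}

```bash
mkdir -p pics; cat > h.py <<'E'
import numpy as np, cv2
from rig import arm
def world(f):
    d=f["depth"]; v,u=np.mgrid[:d.shape[0],:d.shape[1]]
    K=f["K"]; P=np.stack([(u-K[0,2])*d/K[0,0],(v-K[1,2])*d/K[1,1],d],-1)
    return (P-f["t"])@f["R"]   # R^T (P-t)
def snap(n,fn):
    f=arm.grab_frame(n); cv2.imwrite(f"pics/{fn}.png",f["pixels"][:,:,::-1])
    np.savez(f"{fn}.npz",**f); return f
E
python3 - <<'E'
from h import *
o=arm.get_obs(); print({k:np.round(v,3).tolist() for k,v in o.items()}, arm.tip_extent)
a=snap("top","top0");b=snap("scene","scene0")
for f in(a,b):print(-f["R"].T@f["t"],f["K"][0,0])
im=np.hstack([cv2.imread("pics/top0.png")]);cv2.imwrite("pics/top0b.png",cv2.resize(im,(800,600)))
E
```

```text
{'time': 0.0, 'joints': [-1.226, 0.418, -0.01, 1.614, 0.005, 1.111, -0.053], 'dq': [0.001, 0.001, 0.001, -0.001, -0.001, -0.002, -0.001], 'joint_efforts': [0.002, -86.443, 0.679, -43.49, 0.019, 0.007, -0.0], 'ee_pos': [0.235, 0.579, 0.242], 'eef_rot': [[0.376, 0.927, -0.0], [0.927, -0.376, -0.001], [-0.001, 0.0, -1.0]], 'contact_force': [-0.484, -0.663, 0.162], 'torque': [-0.013, -0.036, -0.07], 'finger_gap': 0.085} 0.011
[4.67850062e-01 4.74226080e-04 1.42038760e+00] 412.53872008746765
[ 1.35107864 -0.28838142  0.8038883 ] 427.6984453832881
```

View pics/top0b.png

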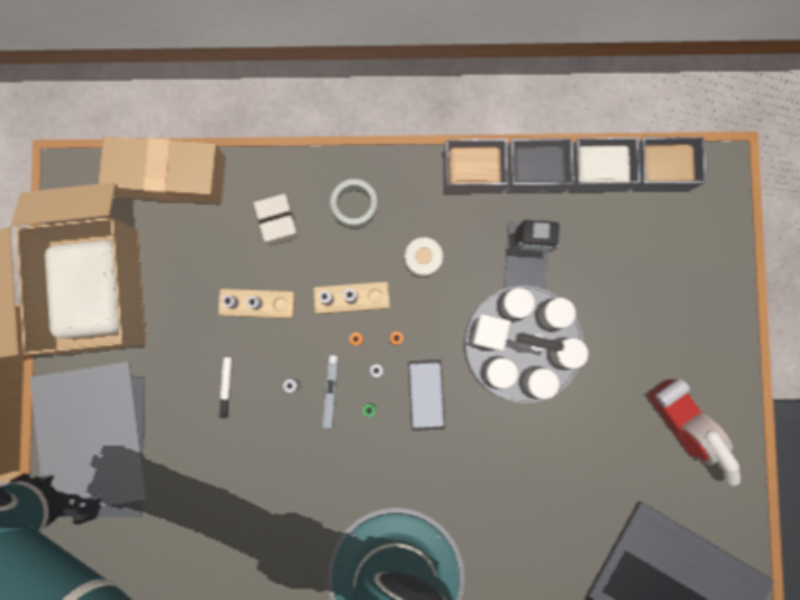

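View pics/scene0.png

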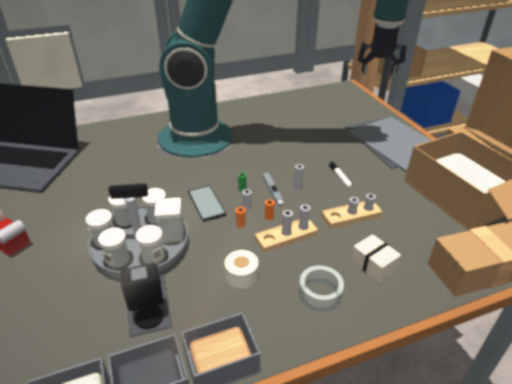

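The top view (800x600) shows the stray sleeves at (290,386) and (376,370). The rows are at (256,303) and (351,297), each with its free hole at the right end. The stand is at (526,343), the canister at (491,333) and the scanner at (540,233). In the scene view the row nearer the stand holds the taller sleeves, so that is the long row.

```bash
python3 - <<'E'
from h import *
f=dict(np.load("top0.npz")); W=world(f); px=f["pixels"].astype(int); s=1/1.5625
def box(u,v,r):
    u,v=int(u*s),int(v*s); r=int(r*s); m=np.zeros(W.shape[:2],bool); m[v-r:v+r+1,u-r:u+r+1]=1; return m
def rect(m):
    p=W[m][:,:2].astype(np.float32); return [np.round(x,4) for x in cv2.minAreaRect(p)]
for n,u,v in(("A",290,386),("B",376,370),("green",369,410),("o1",356,339),("o2",396,338)):
    m=box(u,v,13)&(W[...,2]>.025); p=W[m]; zt=np.percentile(p[:,2],90); t=p[p[:,2]>zt-.012]
    print(n,len(t),t.mean(0).round(4),(t.max(0)-t.min(0)).round(3),cv2.minEnclosingCircle(t[:,:2].astype(np.float32)))
for n,u,v in(("rowL",256,303),("rowR",351,297)):
    b=box(u,v,46); w=b&(px[...,0]-px[...,2]>35)&(abs(W[...,2]-.02)<.008); print(n,w.sum(),rect(w),W[w].mean(0).round(4))
    m=b&(W[...,2]>.04); k,l=cv2.connectedComponents(m.astype(np.uint8))
    for i in range(1,k):
        t=W[l==i]; zt=np.percentile(t[:,2],85); t2=t[t[:,2]>zt-.012]; print("  sl",len(t2),t2.mean(0).round(4))
b=box(526,343,68)
m=b&(W[...,2]>.16); print("handle",m.sum(),rect(m),W[m].mean(0).round(4))
m=box(491,333,22)&(abs(W[...,2]-.132)<.008); print("can",m.sum(),rect(m),W[m].mean(0).round(4))
m=b&(abs(W[...,2]-.112)<.009);k,l,st,c=cv2.connectedComponentsWithStats(m.astype(np.uint8))
for i in range(1,k):
    if st[i,4]>60: print("  jar",st[i,4],W[l==i].mean(0).round(4),cv2.minEnclosingCircle(W[l==i][:,:2].astype(np.float32)))
m=b&(abs(W[...,2]-.032)<.006);print("disc",cv2.minEnclosingCircle(W[m][:,:2].astype(np.float32)))
m=box(540,233,25)&(W[...,2]>.13); print("scanner",m.sum(),rect(m),W[m].mean(0).round(4))
E
```

```text
A 53 [0.4148 0.2115 0.1059] [0.066 0.227 1.345] ((0.43986448645591736, 0.11415550112724304), 0.11717529594898224)
B 47 [0.4449 0.035  0.141 ] [0.035 0.046 1.372] ((0.45192885398864746, 0.023662501946091652), 0.02822793833911419)
green 53 [0.364  0.0507 0.1064] [0.12  0.063 1.374] ((0.40788882970809937, 0.02882290445268154), 0.06642493605613708)
o1 51 [0.5078 0.0758 0.1355] [0.054 0.092 1.37 ] ((0.4933168292045593, 0.04508144035935402), 0.05146495997905731)
o2 47 [ 0.5105 -0.0061  0.0831] [0.054 0.023 1.374] ((0.49459969997406006, -0.006367200054228306), 0.027710670605301857)
rowL 573 [array([0.5907, 0.2999]), array([0.1604, 0.0567]), np.float64(87.3101)] [0.5899 0.2969 0.0203]
  sl 1 [4.6790e-01 5.0000e-04 1.4204e+00]
  sl 1 [4.6790e-01 5.0000e-04 1.4204e+00]
  sl 1 [4.6790e-01 5.0000e-04 1.4204e+00]
  sl 1 [4.6790e-01 5.0000e-04 1.4204e+00]
  sl 51 [0.5882 0.3377 0.1137]
  sl 52 [0.5906 0.2994 0.0606]
  sl 1 [4.6790e-01 5.0000e-04 1.4204e+00]
  sl 1 [4.6790e-01 5.0000e-04 1.4204e+00]
  sl 1 [4.6790e-01 5.0000e-04 1.4204e+00]
  sl 1 [4.6790e-01 5.0000e-04 1.4204e+00]
  sl 1 [4.6790e-
[... 1438 characters left out ...]
0.1319]
  jar 282 [ 0.5794 -0.2553  0.1114] ((0.5795169472694397, -0.25587940216064453), 0.02990381419658661)
  jar 285 [ 0.5583 -0.3373  0.1119] ((0.5571237206459045, -0.33807510137557983), 0.030570562928915024)
  jar 266 [ 0.4754 -0.3616  0.1117] ((0.47588491439819336, -0.3615036606788635), 0.03075980767607689)
  jar 287 [ 0.4378 -0.2184  0.112 ] ((0.43830567598342896, -0.2186015397310257), 0.030150476843118668)
  jar 289 [ 0.4164 -0.3004  0.1119] ((0.4163435101509094, -0.3009257912635803), 0.030688196420669556)
disc ((0.49772754311561584, -0.2787573039531708), 0.1251964271068573)
scanner 370 [array([ 0.6212, -0.1545]), array([0.0789, 0.4289]), np.float64(34.289)] [ 0.7158 -0.293   0.1481]
```

Invalid (zero-depth) pixels are contaminating the fits, so I'll mask them and refit.

```bash
python3 - <<'E'
from h import *
f=dict(np.load("top0.npz")); W=world(f); W[f["depth"]==0]=-9; px=f["pixels"].astype(int); s=1/1.5625
def box(u,v,r):
    u,v=int(u*s),int(v*s); r=int(r*s); m=np.zeros(W.shape[:2],bool); m[v-r:v+r+1,u-r:u+r+1]=1; return m
def rect(m):
    p=W[m][:,:2].astype(np.float32); return [np.round(x,4) for x in cv2.minAreaRect(p)]
for n,u,v in(("A",290,386),("B",376,370),("green",369,410),("o1",356,339),("o2",396,338)):
    m=box(u,v,13)&(W[...,2]>.025); p=W[m]; zt=np.percentile(p[:,2],90); t=p[p[:,2]>zt-.008]
    print(n,len(t),t.mean(0).round(4),zt.round(4),cv2.minEnclosingCircle(t[:,:2].astype(np.float32)))
for n,u,v in(("rowL",256,303),("rowR",351,297)):
    b=box(u,v,42)&(W[...,0]>.55)
    w=b&(px[...,0]-px[...,2]>35)&(abs(W[...,2]-.02)<.008); print(n,w.sum(),rect(w))
    m=b&(W[...,2]>.04); k,l=cv2.connectedComponents(m.astype(np.uint8))
    for i in range(1,k):
        t=W[l==i]; zt=np.percentile(t[:,2],85); t2=t[t[:,2]>zt-.008]; print("  sl",len(t2),t2.mean(0).round(4),cv2.minEnclosingCircle(t2[:,:2].astype(np.float32)))
b=box(526,343,68)
m=b&(W[...,2]>.16); print("handle",m.sum(),rect(m),W[m].mean(0).round(4))
m=box(540,233,28)&(W[...,2]>.133)&(W[...,2]<.145); print("scanner",m.sum(),rect(m),W[m].mean(0).round(4))
m=box(526,265,25)&(W[...,2]>.004)&(W[...,2]<.03); print("tongue",m.sum(),rect(m),W[m].mean(0).round(4))
C=np.array([.4977,-.28]);print(C)
E
```

```text
A 51 [0.4138 0.2157 0.0807] 0.0836 ((0.4135530889034271, 0.21529582142829895), 0.012771950103342533)
B 40 [0.443  0.0377 0.0543] 0.0573 ((0.4435942471027374, 0.038054969161748886), 0.012335835956037045)
green 49 [0.3596 0.053  0.0552] 0.0576 ((0.3600634038448334, 0.05329449847340584), 0.01284007541835308)
o1 48 [0.5103 0.0805 0.0552] 0.0578 ((0.5103552937507629, 0.08065910637378693), 0.012451902963221073)
o2 43 [ 0.5115 -0.0063  0.0546] 0.0573 ((0.5114403367042542, -0.005785938818007708), 0.012624611146748066)
rowL 573 [array([0.5907, 0.2999]), array([0.1604, 0.0567]), np.float64(87.3101)]
  sl 45 [0.5935 0.352  0.0609] ((0.5947684645652771, 0.3531832993030548), 0.013098442927002907)
  sl 50 [0.5907 0.2998 0.0608] ((0.5901974439620972, 0.30054157972335815), 0.013416600413620472)
rowR 559 [array([0.6017, 0.0918]), array([0.0563, 0.1602]), np.float64(3.9705)]
  sl 47 [0.6014 0.0916 0.0855] ((0.6007017493247986, 0.09209516644477844), 0.012361615896224976)
  sl 50 [0.598  0.1434 0.0867] ((0.5983268618583679, 0.14322607219219208), 0.012758011929690838)
handle 224 [array([ 0.4982, -0.278 ]), array([0.0893, 0.0283]), np.float64(84.7481)] [ 0.4972 -0.2767  0.1952]
scanner 333 [array([ 0.7186, -0.2957]), array([0.0738, 0.0493]), np.float64(85.626)] [ 0.7182 -0.2953  0.138 ]
tongue 501 [array([ 0.6704, -0.29  ]), array([0.1093, 0.1129]), np.float64(85.7085)] [ 0.6665 -0.29    0.0073]
[ 0.4977 -0.28  ]
```

Call:
{"fn": "send_rows", "kwargs": {
  "targets": [
    [[0,0,0,0,0,10.65,0.065],[0,0,0,0,0,10.65,0.065],[0,0,0,0,0,10.65,0.065],[0,0,0,0,0,10.65,0.065],[0,0,0,0,0,10.65,0.065],[0,0,0,0,0,10.65,0.065],[0.017,0.0417,0,0,0,0,0.065],[0.017,0.0417,0,0,0,0,0.065],[0.017,0.0417,0,0,0,0,0.065],[0.017,0.0417,0,0,0,0,0.065],[0.017,0.0417,0,0,0,0,0.065],[0.017,0.0417,0,0,0,0,0.065],[0.017,0.0417,0,0,0,0,0.065],[0.017,0.0417,0,0,0,0,0.065],[0.017,0.0417,0,0,0,0,0.065],[0,0,0,0,0,0,0.065],[0,0,0,0,0,0,0.065]]
  ]
}}

```text
time: 2.22
ee_pos: [0.4137, 0.2157, 0.2422]
eef_rot: [[0.998, 0.07, -0.0], [0.07, -0.998, -0.0], [-0.0, 0.0, -1.0]]
contact_force: [0.2, 0.5, -0.2]
finger_gap: 0.0645
```

```bash
cat >> h.py <<'E'
def go(p,az=None):
    "print tool turn and shift (after the turn) from the measured pose to p [, tool-x azimuth deg]"
    o=arm.get_obs(); R=o["eef_rot"]; a=np.degrees(np.arctan2(R[1,0],R[0,0])); az=a if az is None else az
    d=np.array(p)-o["ee_pos"]; c,s=np.cos(np.radians(az)),np.sin(np.radians(az))
    print("t",round(o["time"],2),"pos",o["ee_pos"].round(4),"az",a.round(2),"tilt",R[:,2].round(3),"gap",round(float(o["finger_gap"]),4),"F",o["contact_force"].round(1))
    print("turn z",round((a-az+180)%360-180,2),"shift",np.round([c*d[0]+s*d[1],s*d[0]-c*d[1],-d[2]],4))
E
python3 - <<'E'
from h import *
go([.4136,.2155,.05],4)
f=snap("wrist","w1")
for p in([.4136,.2155,.08],[.4433,.0379,.055]):
    q=f["K"]@(f["R"]@p+f["t"]);print(q[:2]/q[2],q[2])
E
```

```text
t 2.23 pos [0.4137 0.2157 0.2422] az 4.01 tilt [-0. -0. -1.] gap 0.0645 F [ 0.2  0.5 -0.2]
turn z 0.01 shift [-1.000e-04  2.000e-04  1.922e-01]
[259.54011551 173.3271908 ] 0.3036443464096257
[274.74699322 323.67893058] 0.3813154676572197
```

View pics/w1.png

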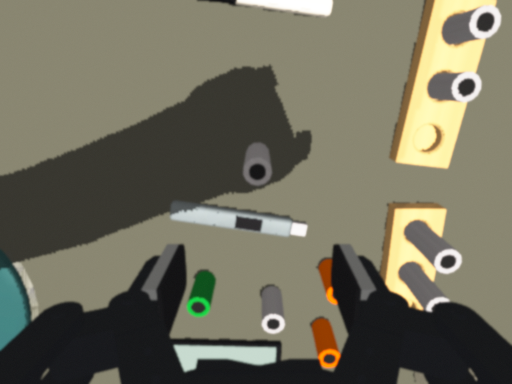

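The wrist view shows the long stray sleeve's top at (257,172), the short one at (273,323) and the short row's free hole at (427,137). I'll cross-check these against the top camera.

```bash
cat >> h.py <<'E'
def disc(f,u,v,z,r=22,tol=.006):
    "fit circle centre of a top face at height z near pixel"
    W=world(f); W[f["depth"]==0]=-9; m=np.zeros(W.shape[:2],bool); m[max(v-r,0):v+r,max(u-r,0):u+r]=1; m&=abs(W[...,2]-z)<tol
    t=W[m]; c=cv2.minEnclosingCircle(t[:,:2].astype(np.float32)); return len(t),t.mean(0).round(4),np.round(c[0],4),round(c[1],4)
E
python3 - <<'E'
from h import *
f=dict(np.load("w1.npz"));print(f["K"][0,0])
for a in((257,172,.08),(273,323,.055),(486,22,.061),(465,87,.061),(447,260,.086)):print(a,disc(f,*a))
W=world(f);W[f["depth"]==0]=-9;px=f["pixels"].astype(int)
m=(abs(W[...,2]-.02)<.005)&(px[...,0]-px[...,2]>40)&(W[...,1]>.2)&(W[...,0]>.5)
p=W[m];print(p[:,:2].min(0),p[:,:2].max(0)); 
i=W[130:145,420:434]; print(np.round(i[::4,::4],4))
# hole: pixels inside strip with z~.006, colour
e=(abs(W[...,2]-.0065)<.003)&(np.arange(512)[None]>405)&(np.arange(512)[None]<445)&(np.arange(384)[:,None]>118)&(np.arange(384)[:,None]<155)&(px[...,0]-px[...,2]>40)
print(e.sum(),cv2.minEnclosingCircle(W[e][:,:2].astype(np.float32)))
E
```

```text
342.8936490157724
(257, 172, 0.08) (656, array([0.4113, 0.2183, 0.0801]), array([0.4112, 0.2176]), 0.0129)
(273, 323, 0.055) (419, array([0.441 , 0.0408, 0.0547]), array([0.4409, 0.039 ]), 0.0137)
(486, 22, 0.061) (927, array([0.5894, 0.3531, 0.0606]), array([0.5904, 0.3538]), 0.0134)
(465, 87, 0.061) (776, array([0.5869, 0.3015, 0.0607]), array([0.5883, 0.3019]), 0.0135)
(447, 260, 0.086) (615, array([0.5946, 0.1461, 0.0855]), array([0.596 , 0.1447]), 0.0137)
[0.55616402 0.22053799] [0.62031432 0.3796033 ]
[[[0.5823 0.2558 0.006 ]
  [0.5861 0.2562 0.0068]
  [0.5909 0.2563 0.0058]
  [0.5954 0.2566 0.0053]]

 [[0.5834 0.2515 0.0056]
  [0.5877 0.2518 0.0056]
  [0.5918 0.2522 0.0059]
  [0.5954 0.2526 0.0072]]

 [[0.5834 0.2475 0.0074]
  [0.5883 0.2477 0.0061]
  [0.5929 0.2479 0.0055]
  [0.5977 0.2481 0.0045]]

 [[0.585  0.2431 0.0061]
  [0.5894 0.2434 0.0058]
  [0.5934 0.2437 0.0064]
  [0.5975 0.2441 0.0069]]]
484 ((0.587978184223175, 0.2492084801197052), 0.014341128058731556)
```

Call:
{"fn": "send_rows", "kwargs": {
  "targets": [
    [[-0.001,-0.001,0.035,0,0,0,0.065],[0,0,0.04,0,0,0,0.065],[0,0,0.04,0,0,0,0.065],[0,0,0.04,0,0,0,0.065],[0,0,0.03,0,0,0,0.065],[0,0,0.01,0,0,0,0.065],[0,0,0,0,0,0,0.04],[0,0,0,0,0,0,0.03],[0,0,0,0,0,0,0.02],[0,0,0,0,0,0,0.01],[0,0,0,0,0,0,0.01],[0,0,-0.02,0,0,0,0.01],[0,0,-0.04,0,0,0,0.01],[0,0,-0.04,0,0,0,0.01],[0,0,-0.03,0,0,0,0.01],[0,0,0,0,0,0,0.01]]
  ]
}}

```text
time: 4.28
ee_pos: [0.4137, 0.2169, 0.1796]
eef_rot: [[0.998, 0.07, 0.003], [0.07, -0.998, 0.003], [0.003, -0.003, -1.0]]
contact_force: [0.2, -0.1, -2.7]
finger_gap: 0.0243
```

```bash
python3 - <<'E'
from h import *
go([.605,.040,.18],4)
f=snap("wrist","w2")
W=world(f); ok=f["depth"]>0
o=arm.get_obs();p=o["ee_pos"];R=o["eef_rot"]
T=(W-p)@R  # tool frame
q=f["K"]@(f["R"]@p+f["t"]);print("tcp px",q[:2]/q[2],q[2])
m=ok&(abs(T[...,0])<.03)&(abs(T[...,1])<.03)&(T[...,2]<.06)&(T[...,2]>-.05); print(m.sum());v,u=np.where(m);print(u.min(),u.max(),v.min(),v.max())
E
```

```text
t 4.28 pos [0.4137 0.2169 0.1796] az 4.01 tilt [ 0.003  0.003 -1.   ] gap 0.0243 F [ 0.2 -0.1 -2.7]
turn z 0.01 shift [ 0.1785  0.1899 -0.0004]
tcp px [258.83613677 266.86702442] 0.1503920691858127
14747
161 358 203 357
```

View pics/w2.png

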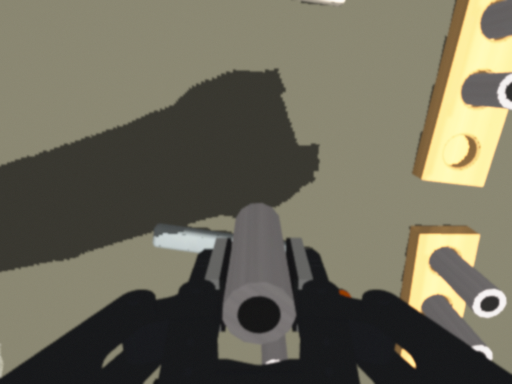

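The long sleeve is held, its top ring at about (259,313). I'll measure its offset in the tool frame as the wrist camera sees it, which gives the camera's bias.

```bash
cat >> h.py <<'E'
def held(f,u,v,r=45,depthtol=.006):
    o=arm.get_obs();T=(world(f)-o["ee_pos"])@o["eef_rot"]; T[f["depth"]==0]=9
    m=np.zeros(T.shape[:2],bool); m[v-r:v+r,u-r:u+r]=1; m&=(abs(T[...,0])<.02)&(abs(T[...,1])<.03)
    zt=np.percentile(T[m][:,2],3); t=T[m&(T[...,2]<zt+depthtol)]
    c=cv2.minEnclosingCircle(t[:,:2].astype(np.float32)); return len(t),t.mean(0).round(4),np.round(c[0],4),round(c[1],4)
E
python3 - <<'E'
from h import *
f=dict(np.load("w2.npz"));print(held(f,259,313)); print(held(f,259,313,depthtol=.003))
for a in((508,91,.061),(487,302,.086)):print(a,disc(f,*a))
W=world(f);W[f["depth"]==0]=-9;px=f["pixels"].astype(int)
U,V=np.meshgrid(range(512),range(384))
e=(abs(W[...,2]-.0065)<.003)&(abs(U-457)<22)&(abs(V-150)<22)&(px[...,0]-px[...,2]>40)
print(e.sum(),cv2.minEnclosingCircle(W[e][:,:2].astype(np.float32)))
E
```

```text
(228, array([-0.0002, -0.0153, -0.0613]), array([-0.0004, -0.0124]), 0.0134)
(214, array([-0.0003, -0.0157, -0.062 ]), array([-0.0003, -0.013 ]), 0.013)
(508, 91, 0.061) (579, array([0.5806, 0.3   , 0.0599]), array([0.5858, 0.3009]), 0.0127)
(487, 302, 0.086) (931, array([0.5943, 0.1464, 0.0854]), array([0.5963, 0.1451]), 0.0138)
639 ((0.5889736413955688, 0.24886035919189453), 0.014252726919949055)
```

```bash
cat >> h.py <<'E'
def held(f,u,v,zt,r=45,tol=.004):
    "top ring of a held sleeve in the tool frame, at tool z about zt"
    o=arm.get_obs();T=(world(f)-o["ee_pos"])@o["eef_rot"]; T[f["depth"]==0]=9
    m=np.zeros(T.shape[:2],bool); m[v-r:v+r,u-r:u+r]=1; m&=(abs(T[...,0])<.02)&(abs(T[...,1])<.02)&(abs(T[...,2]-zt)<tol)
    t=T[m]; c=cv2.minEnclosingCircle(t[:,:2].astype(np.float32)); return len(t),t.mean(0).round(4),np.ptp(t,0).round(4),np.round(c[0],4),round(c[1],4)
E
python3 - <<'E'
from h import *
f=dict(np.load("w2.npz"))
for z in(-.027,-.030,-.033,-.036,-.039): print(z,held(f,259,313,z,tol=.0025))
E
```

```text
-0.027 (1177, array([-0.0003, -0.0074, -0.0275]), array([0.032 , 0.0249, 0.005 ]), array([-0.0002, -0.0022]), 0.0188)
-0.03 (1339, array([-0.0001, -0.0062, -0.0298]), array([0.0314, 0.0264, 0.005 ]), array([-0.0002, -0.002 ]), 0.0187)
-0.033 (4021, array([-0.0001, -0.0024, -0.0333]), array([0.0298, 0.0263, 0.005 ]), array([-0.0002, -0.0036]), 0.0176)
-0.036 (1711, array([-0.0006, -0.0019, -0.0342]), array([0.0296, 0.0249, 0.0049]), array([-0.0002, -0.0032]), 0.0178)
-0.039 (114, array([-0.0002, -0.0032, -0.0381]), array([0.0289, 0.021 , 0.0049]), array([-0.0001, -0.0029]), 0.0176)
```

Call:
{"fn": "send_rows", "kwargs": {
  "targets": [
    [[0.02,0.03,0,0,0,0,0.01],[0.0333,0.0466,0,0,0,0,0.01],[0.035,0.05,0,0,0,0,0.01],[0.035,0.05,0,0,0,0,0.01],[0.03,0.043,0,0,0,0,0.01],[0.02,0.03,0,0,0,0,0.01],[0,0,0,0,0,0,0.01],[0,0,0,0,0,0,0.01],[0,0,0,0,0,0,0.01]]
  ]
}}

```text
time: 5.45
ee_pos: [0.6026, -0.0196, 0.1769]
eef_rot: [[0.997, 0.071, -0.001], [0.071, -0.997, 0.0], [-0.001, -0.0, -1.0]]
contact_force: [-0.8, -0.1, -1.5]
finger_gap: 0.0248
```

```bash
python3 - <<'E'
from h import *
go([.604,.041,.18],4)
f=snap("wrist","w3")
def edges(f):
    o=arm.get_obs();T=(world(f)-o["ee_pos"])@o["eef_rot"]; T[f["depth"]==0]=9
    m=(abs(T[...,2]+.0335)<.0025)&(abs(T[...,0])<.006)&(abs(T[...,1])<.02);t=T[m];print("y edges",np.percentile(t[:,1],[1,99]).round(4))
    m=(abs(T[...,2]+.0335)<.0015)&(abs(T[...,1]+.002)<.01)&(abs(T[...,0])<.02);t=T[m];print("x hist",np.histogram(t[:,0],np.arange(-.018,.0181,.002)))
edges(f)
W=world(f);W[f["depth"]==0]=-9;px=f["pixels"].astype(int)
e=(W[...,2]<.009)&(px[...,0]-px[...,2]>40)&(np.hypot(W[...,0]-.604,W[...,1]-.041)<.025)
v,u=np.where(e);print(e.sum(),cv2.minEnclosingCircle(W[e][:,:2].astype(np.float32)),W[e].mean(0),u.mean(),v.mean())
E
```

```text
t 5.45 pos [ 0.6026 -0.0196  0.1769] az 4.07 tilt [-0.001  0.    -1.   ] gap 0.0248 F [-0.8 -0.1 -1.5]
turn z 0.07 shift [ 0.0056 -0.0603 -0.0031]
y edges [-0.0134  0.0109]
x hist (array([  0,  63,  19,  51,  73, 106, 123, 118, 118, 107,  84,  90,  44,
        25,   8,  65,   1,   3]), array([-1.80000000e-02, -1.60000000e-02, -1.40000000e-02, -1.20000000e-02,
       -1.00000000e-02, -8.00000000e-03, -6.00000000e-03, -4.00000000e-03,
       -2.00000000e-03, -1.38777878e-17,  2.00000000e-03,  4.00000000e-03,
        6.00000000e-03,  8.00000000e-03,  1.00000000e-02,  1.20000000e-02,
        1.40000000e-02,  1.60000000e-02,  1.80000000e-02]))
934 ((0.6013868451118469, 0.041126176714897156), 0.016531378030776978) [0.60325022 0.04076257 0.00618234] 265.5524625267666 102.6509635974304
```

View pics/w3.png

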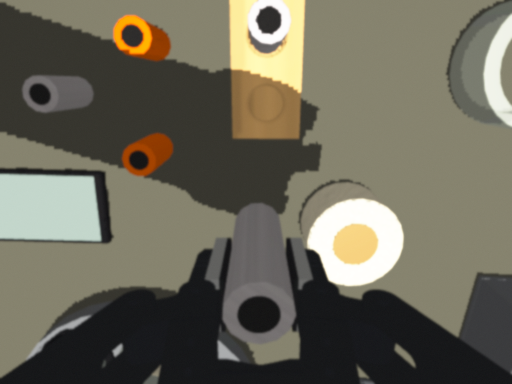

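The free hole is in view at (266,103). I'll check its centre against the strip's edges, since it lies on the strip's centre line, 28 mm from the end.

```bash
cat >> h.py <<'E'
def strip(f,c,az,r=.06):
    "hole centre from the strip's side edges and its -y end; c rough hole centre, az of the strip's x"
    W=world(f);W[f["depth"]==0]=-9;a=np.radians(az);ex=np.array([np.cos(a),np.sin(a)]);ey=np.array([-np.sin(a),np.cos(a)])
    px=f["pixels"].astype(int)
    d=W[...,:2]-c; X=d@ex;Y=d@ey; m=(abs(W[...,2]-.02)<.004)&(abs(X)<.045)&(abs(Y)<.04)&(px[...,0]-px[...,2]>25)
    s=m&(Y>-.02)&(Y<.0); lo=[];hi=[];en=[]
    for y in np.arange(-.024,.03,.003):
        k=m&(abs(Y-y)<.0015)
        if k.sum()>8: lo.append(X[k].min());hi.append(X[k].max())
    for x in np.arange(-.024,.025,.003):
        k=m&(abs(X-x)<.0015)
        if k.sum()>3: en.append(Y[k].min())
    lo,hi,en=map(np.median,(lo,hi,en)); q=np.array(c)+ex*(lo+hi)/2+ey*(en+.028); print("strip width",hi-lo,"hole",q.round(4)); return q
E
python3 - <<'E'
from h import *
f=dict(np.load("w3.npz")); strip(f,[.6032,.0408],4)
f=dict(np.load("w1.npz")); strip(f,[.588,.249],-2.7)
E
```

```text
strip width 0.055443332999533086 hole [0.6033 0.0414]
strip width 0.05620688152625989 hole [0.5857 0.25  ]
```

Call:
{"fn": "send_rows", "kwargs": {
  "targets": [
    [[0.001,-0.012,0,0,0,0,0.01],[0.0015,-0.018,0,0,0,0,0.01],[0.0015,-0.018,0,0,0,0,0.01],[0.001,-0.011,0,0,0,0,0.01],[0,0,0.02,0,0,0,0.01],[0,0,0.03,0,0,0,0.01],[0,0,0.03,0,0,0,0.01],[0,0,0.02,0,0,0,0.01],[0,0,0,0,0,0,0.01],[0,0,0,0,0,0,0.01]]
  ]
}}

```text
time: 6.75
ee_pos: [0.6045, 0.0383, 0.078]
eef_rot: [[0.998, 0.069, 0.001], [0.069, -0.998, -0.0], [0.001, 0.0, -1.0]]
contact_force: [0.2, -0.2, -2.0]
finger_gap: 0.0244
```

```bash
python3 - <<'E'
from h import *
go([.6037,.0400,.053],4)
E
```

```text
t 6.75 pos [0.6045 0.0383 0.078 ] az 3.98 tilt [ 0.001 -0.    -1.   ] gap 0.0244 F [ 0.2 -0.2 -2. ]
turn z -0.02 shift [-0.0007 -0.0018  0.025 ]
```

Call:
{"fn": "send_rows", "kwargs": {
  "targets": [
    [[-0.0007,-0.0018,0,0,0,0,0.01],[0,0,0,0,0,0,0.01],[0,0,0.006,0,0,0,0.01],[0,0,0.005,0,0,0,0.01],[0,0,0.003,0,0,0,0.01],[0,0,0.002,0,0,0,0.01],[0,0,0,0,0,0,0.01]]
  ]
}}

```text
time: 7.62
ee_pos: [0.6033, 0.0402, 0.0612]
eef_rot: [[0.998, 0.07, 0.0], [0.07, -0.998, -0.0], [0.0, 0.0, -1.0]]
contact_force: [2.1, -0.4, -2.8]
finger_gap: 0.0245
```

```bash
python3 - <<'E'
from h import *
go([.6037,.0400,.053],4)
E
```

```text
t 7.62 pos [0.6033 0.0402 0.0612] az 3.99 tilt [ 0. -0. -1.] gap 0.0245 F [ 2.1 -0.4 -2.8]
turn z -0.01 shift [0.0004 0.0002 0.0082]
```

The sleeve is about 6 mm into the hole with low force. I'll seat it, let go and rise.

Call:
{"fn": "send_rows", "kwargs": {
  "targets": [
    [[0.0005,0,0.003,0,0,0,0.01],[0,0,0.003,0,0,0,0.01],[0,0,0.002,0,0,0,0.01],[0,0,0.001,0,0,0,0.01],[0,0,0,0,0,0,0.01]]
  ]
}}

```text
time: 8.25
ee_pos: [0.6039, 0.0402, 0.0543]
eef_rot: [[0.998, 0.069, 0.0], [0.069, -0.998, 0.001], [0.0, -0.001, -1.0]]
contact_force: [-14.9, -0.6, 39.5]
finger_gap: 0.0246
```

Call:
{"fn": "send_rows", "kwargs": {
  "targets": [
    [[0,0,0,0,0,0,0.03],[0,0,0,0,0,0,0.05],[0,0,0,0,0,0,0.065],[0,0,0,0,0,0,0.065],[0,0,-0.02,0,0,0,0.065],[0,0,-0.04,0,0,0,0.065],[0,0,-0.04,0,0,0,0.065],[0,0,-0.03,0,0,0,0.065],[0,0,0,0,0,0,0.065]]
  ]
}}

```text
time: 9.38
ee_pos: [0.6049, 0.0403, 0.1859]
eef_rot: [[0.998, 0.07, 0.005], [0.07, -0.998, 0.001], [0.005, -0.001, -1.0]]
contact_force: [0.3, -0.1, 0.2]
finger_gap: 0.0651
```

```bash
python3 - <<'E'
from h import *
go([.4420,.0390,.18],-2.7)
f=snap("wrist","w4");p=np.array([.605,.0405,.086]);q=f["K"]@(f["R"]@p+f["t"]);q=(q[:2]/q[2]).astype(int);print(q,disc(f,*q,.086,40))
g=snap("top","top1")
q=g["K"]@(g["R"]@p+g["t"]);q=(q[:2]/q[2]).astype(int);print(q,disc(g,*q,.086,8,.008))
W=world(f);d=np.hypot(W[...,0]-.4425,W[...,1]-.039);print("B wrist",(d<.03).sum())
E
```

```text
t 9.38 pos [0.6049 0.0403 0.1859] az 3.99 tilt [ 0.005  0.001 -1.   ] gap 0.0651 F [ 0.3 -0.1  0.2]
turn z 6.69 shift [-0.1627  0.0089  0.0059]
[259 195] (1003, array([0.6018, 0.042 , 0.0861]), array([0.6021, 0.0413]), 0.0131)
[239 186] (0, array([nan, nan, nan]), array([0., 0.]), 0.0)
B wrist 3840h.py:19: RuntimeWarning: Mean of empty slice.
  t=W[m]; c=cv2.minEnclosingCircle(t[:,:2].astype(np.float32)); return len(t),t.mean(0).round(4),np.round(c[0],4),round(c[1],4)
  ret = um.true_divide(
```

The long sleeve is home: its top is at z 0.0861. Now the short one.

Call:
{"fn": "send_rows", "kwargs": {
  "targets": [
    [[0,0,0,0,0,6.7,0.065],[-0.02,0.001,0,0,0,0,0.065],[-0.036,0.002,0,0,0,0,0.065],[-0.036,0.002,0,0,0,0,0.065],[-0.036,0.002,0,0,0,0,0.065],[-0.0247,0.0019,0,0,0,0,0.065],[-0.01,0,0.02,0,0,0,0.065],[0,0,0.04,0,0,0,0.065],[0,0,0.02,0,0,0,0.065],[0,0,0,0,0,0,0.065]]
  ]
}}

```text
time: 10.72
ee_pos: [0.4396, 0.0386, 0.1011]
eef_rot: [[0.999, -0.048, -0.003], [-0.048, -0.999, -0.002], [-0.003, 0.002, -1.0]]
contact_force: [-1.0, -0.3, 0.4]
finger_gap: 0.0652
```

```bash
python3 - <<'E'
from h import *
f=snap("wrist","w5");p=np.array([.4415,.0388,.055]);q=f["K"]@(f["R"]@p+f["t"]);q=(q[:2]/q[2]).astype(int);r=disc(f,*q,.055,45,.004);print(q,r)
go([r[2][0],r[2][1],.034],-2.7)
E
```

```text
[263 224] (1562, array([0.4413, 0.0395, 0.0552]), array([0.4412, 0.0385]), 0.0131)
t 10.78 pos [0.4403 0.0387 0.1021] az -2.73 tilt [-0.002 -0.001 -1.   ] gap 0.0648 F [ 0.2 -0.8  0.4]
turn z -0.03 shift [0.0009 0.0002 0.0681]
```

Call:
{"fn": "send_rows", "kwargs": {
  "targets": [
    [[0.0005,0,0.02,0,0,0,0.065],[0,0,0.025,0,0,0,0.065],[0,0,0.017,0,0,0,0.065],[0,0,0.006,0,0,0,0.065],[0,0,0,0,0,0,0.045],[0,0,0,0,0,0,0.03],[0,0,0,0,0,0,0.02],[0,0,0,0,0,0,0.01],[0,0,0,0,0,0,0.01],[0,0,-0.02,0,0,0,0.01],[0,0,-0.04,0,0,0,0.01],[0,0,-0.04,0,0,0,0.01],[0,0,-0.03,0,0,0,0.01],[0,0,0,0,0,0,0.01],[0,0,0,0,0,0,0.01]]
  ]
}}

```text
time: 12.65
ee_pos: [0.4409, 0.0392, 0.164]
eef_rot: [[0.999, -0.047, -0.0], [-0.047, -0.999, 0.0], [-0.0, -0.0, -1.0]]
contact_force: [-1.5, -0.5, -0.8]
finger_gap: 0.0243
```

```bash
python3 - <<'E'
from h import *
go([.587,.190,.165],-2.7)
E
```

```text
t 12.65 pos [0.4409 0.0392 0.164 ] az -2.69 tilt [-0.  0. -1.] gap 0.0243 F [-1.5 -0.5 -0.8]
turn z 0.01 shift [ 0.1388 -0.1575 -0.001 ]
```

Call:
{"fn": "send_rows", "kwargs": {
  "targets": [
    [[0.02,-0.0225,0,0,0,0,0.01],[0.033,-0.0375,0,0,0,0,0.01],[0.033,-0.0375,0,0,0,0,0.01],[0.033,-0.0375,0,0,0,0,0.01],[0.0198,-0.0225,0,0,0,0,0.01],[0,0,0,0,0,0,0.01],[0,0,0,0,0,0,0.01],[0,0,0,0,0,0,0.01]]
  ]
}}

```text
time: 13.65
ee_pos: [0.5869, 0.189, 0.164]
eef_rot: [[0.999, -0.048, -0.001], [-0.048, -0.999, -0.0], [-0.001, 0.0, -1.0]]
contact_force: [0.3, 0.8, -1.6]
finger_gap: 0.024
```

```bash
python3 - <<'E'
from h import *
f=snap("wrist","w6")
o=arm.get_obs();T=(world(f)-o["ee_pos"])@o["eef_rot"]; T[f["depth"]==0]=9
zt=-.055+.034
for h in(-.003,0,.003):
    m=(abs(T[...,2]-zt-h)<.0015)&(abs(T[...,0])<.006)&(abs(T[...,1])<.02);t=T[m];print(h,m.sum(),"y",np.percentile(t[:,1],[1,99]).round(4))
W=world(f);W[f["depth"]==0]=-9;px=f["pixels"].astype(int)
e=(W[...,2]<.009)&(px[...,0]-px[...,2]>25)&(np.hypot(W[...,0]-.588,W[...,1]-.249)<.022)
print(e.sum(),W[e].mean(0).round(4))
q=strip(f,[.588,.249],-2.7)
go([q[0],q[1],.040],-2.7)
E
```

```text
Traceback (most recent call last):
IndexError: index -1 is out of bounds for axis 0 with size 0
```

View pics/w6.png

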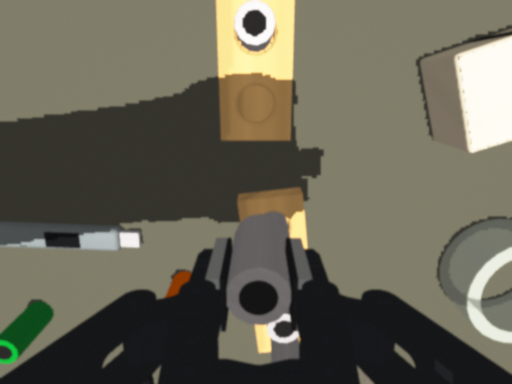

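The short sleeve is held with its top at about (259,296), and the free hole is at (257,103). I'll rerun the measurement with the empty bin guarded.

```bash
python3 - <<'E'
from h import *
f=dict(np.load("w6.npz"))
o=arm.get_obs();T=(world(f)-o["ee_pos"])@o["eef_rot"]; T[f["depth"]==0]=9
m=(abs(T[...,0])<.006)&(abs(T[...,1])<.02)&(T[...,2]<0)&(T[...,2]>-.04);t=T[m];print("n",len(t),np.histogram(t[:,2],np.arange(-.04,.001,.003)))
for z in(-.024,-.021,-.018):
    k=abs(t[:,2]-z)<.002
    if k.sum()>5: print(z,k.sum(),np.percentile(t[k][:,1],[1,99]).round(4))
W=world(f);W[f["depth"]==0]=-9;px=f["pixels"].astype(int)
e=(W[...,2]<.009)&(px[...,0]-px[...,2]>25)&(np.hypot(W[...,0]-.588,W[...,1]-.249)<.022)
print(e.sum(),W[e].mean(0).round(4))
q=strip(f,[.588,.249],-2.7)
go([q[0],q[1],.040],-2.7)
E
```

```text
n 2451 (array([   0,    0,    0,    0,    0,    1, 1681,  199,  126,  117,   98,
        106,   90]), array([-0.04 , -0.037, -0.034, -0.031, -0.028, -0.025, -0.022, -0.019,
       -0.016, -0.013, -0.01 , -0.007, -0.004, -0.001]))
-0.021 1682 [-0.0115  0.0129]
-0.018 1062 [-0.0119  0.0132]
1017 [0.5861 0.2495 0.0062]
strip width 0.0553821596397189 hole [0.5862 0.25  ]
t 13.7 pos [0.587  0.1892 0.1642] az -2.75 tilt [-0. -0. -1.] gap 0.0245 F [ 0.4 -0.1 -1.7]
turn z -0.05 shift [-0.0036 -0.0607  0.1242]
```

Call:
{"fn": "send_rows", "kwargs": {
  "targets": [
    [[-0.0006,-0.0121,0,0,0,0,0.01],[-0.001,-0.019,0,0,0,0,0.01],[-0.001,-0.019,0,0,0,0,0.01],[-0.0006,-0.011,0,0,0,0,0.01],[0,0,0.02,0,0,0,0.01],[0,0,0.03,0,0,0,0.01],[0,0,0.03,0,0,0,0.01],[0,0,0.02,0,0,0,0.01],[0,0,0,0,0,0,0.01],[0,0,0,0,0,0,0.01],[0,0,0,0,0,0,0.01]]
  ]
}}

```text
time: 15.08
ee_pos: [0.5876, 0.2512, 0.0654]
eef_rot: [[0.999, -0.047, 0.001], [-0.047, -0.999, 0.001], [0.001, -0.001, -1.0]]
contact_force: [0.3, -0.2, -0.5]
finger_gap: 0.0245
```

```bash
python3 - <<'E'
from h import *
go([.5867,.2504,.040],-2.7)
E
```

```text
t 15.07 pos [0.5876 0.2512 0.0654] az -2.71 tilt [ 0.001  0.001 -1.   ] gap 0.0245 F [ 0.3 -0.2 -0.5]
turn z -0.01 shift [-0.0009  0.0008  0.0254]
```

Call:
{"fn": "send_rows", "kwargs": {
  "targets": [
    [[-0.0008,0.0008,0,0,0,0,0.01],[0,0,0.003,0,0,0,0.01],[0,0,0.006,0,0,0,0.01],[0,0,0.005,0,0,0,0.01],[0,0,0.003,0,0,0,0.01],[0,0,0.001,0,0,0,0.01],[0,0,0,0,0,0,0.01]]
  ]
}}

```text
time: 15.95
ee_pos: [0.5862, 0.2502, 0.0463]
eef_rot: [[0.999, -0.047, -0.0], [-0.047, -0.999, -0.0], [-0.0, 0.0, -1.0]]
contact_force: [0.2, 0.7, -1.2]
finger_gap: 0.0242
```

```bash
python3 - <<'E'
from h import *
go([.5867,.2504,.040],-2.7)
E
```

```text
t 15.95 pos [0.5862 0.2502 0.0463] az -2.71 tilt [-0. -0. -1.] gap 0.0242 F [ 0.2  0.7 -1.2]
turn z -0.01 shift [ 0.0005 -0.0002  0.0063]
```

Call:
{"fn": "send_rows", "kwargs": {
  "targets": [
    [[0.0003,0,0.003,0,0,0,0.01],[0,0,0.002,0,0,0,0.01],[0,0,0.001,0,0,0,0.01],[0,0,0,0,0,0,0.01]]
  ]
}}

```text
time: 16.45
ee_pos: [0.5867, 0.2503, 0.0412]
eef_rot: [[0.999, -0.047, 0.0], [-0.047, -0.999, 0.001], [0.0, -0.001, -1.0]]
contact_force: [-6.2, -1.0, 15.0]
finger_gap: 0.0247
```

Call:
{"fn": "send_rows", "kwargs": {
  "targets": [
    [[0,0,0,0,0,0,0.03],[0,0,0,0,0,0,0.05],[0,0,0,0,0,0,0.065],[0,0,0,0,0,0,0.065],[0,0,-0.02,0,0,0,0.065],[0,0,-0.04,0,0,0,0.065],[0,0,-0.05,0,0,0,0.065],[0,0,-0.05,0,0,0,0.065],[0,0,-0.05,0,0,0,0.065],[0,0,-0.04,0,0,0,0.065],[0,0,0,0,0,0,0.065],[0,0,0,0,0,0,0.065]]
  ]
}}

```text
time: 17.95
ee_pos: [0.5862, 0.2501, 0.2907]
eef_rot: [[0.999, -0.047, 0.0], [-0.047, -0.999, 0.0], [0.0, -0.0, -1.0]]
contact_force: [0.2, 0.2, -0.1]
finger_gap: 0.0653
```

```bash
python3 - <<'E'
from h import *
f=snap("wrist","w7");p=np.array([.5865,.25,.061]);q=f["K"]@(f["R"]@p+f["t"]);q=(q[:2]/q[2]).astype(int);r=disc(f,*q,.061,30,.005);print(q,r)
go([.4975,-.2775,.29],-14.7)
E
```

```text
[259 157] (444, array([0.5858, 0.2501, 0.0611]), array([0.5863, 0.2497]), 0.0131)
t 18.0 pos [0.5861 0.2501 0.29  ] az -2.71 tilt [-0.001 -0.    -1.   ] gap 0.0651 F [-1.   0.9 -0.7]
turn z 11.99 shift [ 0.0482  0.5328 -0.    ]
```

Call:
{"fn": "send_rows", "kwargs": {
  "targets": [
    [[0,0,0,0,0,6,0.065],[0,0,0,0,0,6,0.065],[0.002,0.022,0,0,0,0,0.065],[0.004,0.044,0,0,0,0,0.065],[0.004,0.044,0,0,0,0,0.065],[0.004,0.044,0,0,0,0,0.065],[0.004,0.044,0,0,0,0,0.065],[0.004,0.044,0,0,0,0,0.065],[0.004,0.044,0,0,0,0,0.065],[0.004,0.044,0,0,0,0,0.065],[0.004,0.044,0,0,0,0,0.065],[0.004,0.044,0,0,0,0,0.065],[0.004,0.044,0,0,0,0,0.065],[0.004,0.044,0,0,0,0,0.065],[0.002,0.027,0,0,0,0,0.065],[0,0,0,0,0,0,0.065],[0,0,0,0,0,0,0.065],[0,0,0,0,0,0,0.065]]
  ]
}}

```text
time: 20.25
ee_pos: [0.4977, -0.2766, 0.2902]
eef_rot: [[0.968, -0.252, -0.0], [-0.252, -0.968, 0.0], [-0.0, -0.0, -1.0]]
contact_force: [0.2, -0.3, -0.2]
finger_gap: 0.065
```

```bash
python3 - <<'E'
from h import *
f=snap("wrist","w8");W=world(f);W[f["depth"]==0]=-9
m=(abs(W[...,2]-.201)<.006)&(np.hypot(W[...,0]-.4975,W[...,1]+.2775)<.06);print(m.sum(),W[m].mean(0).round(4),cv2.minAreaRect(W[m][:,:2].astype(np.float32)))
m=(abs(W[...,2]-.132)<.005)&(np.hypot(W[...,0]-.519,W[...,1]+.196)<.06);print("can",m.sum(),cv2.minAreaRect(W[m][:,:2].astype(np.float32)))
go([.4975,-.2775,.184],-14.7)
E
```

```text
3053 [ 0.4969 -0.2743  0.2   ] ((0.4961695373058319, -0.2769511044025421), (0.08800504356622696, 0.017956625670194626), 75.25354766845703)
can 5926 ((0.5174494385719299, -0.1955498456954956), (0.05966154485940933, 0.06111103296279907), 75.45671081542969)
t 20.3 pos [ 0.4978 -0.2767  0.2903] az -14.62 tilt [-0.  0. -1.] gap 0.0649 F [ 0.  -0.1  0.8]
turn z 0.08 shift [-1.000e-04  9.000e-04  1.063e-01]
```

View pics/w8.png

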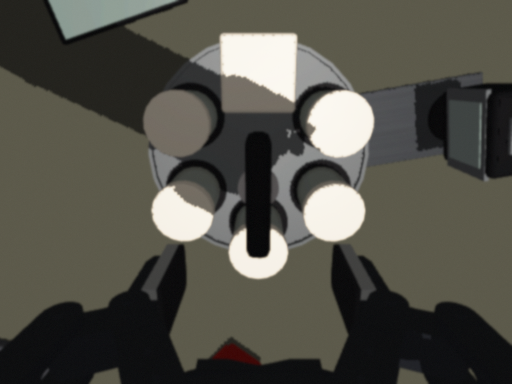

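The view shows the handle bar at (258,195), running toward the canister at (258,72), with the jaws set across it. I'll descend and grip.

Call:
{"fn": "send_rows", "kwargs": {
  "targets": [
    [[-0.001,0.0008,0.02,0,0,0,0.065],[0,0,0.03,0,0,0,0.065],[0,0,0.03,0,0,0,0.065],[0,0,0.022,0,0,0,0.065],[0,0,0.01,0,0,0,0.065],[0,0,0,0,0,0,0.045],[0,0,0,0,0,0,0.03],[0,0,0,0,0,0,0.02],[0,0,0,0,0,0,0.01],[0,0,0,0,0,0,0.005],[0,0,0,0,0,0,0.005]]
  ]
}}

```text
time: 21.68
ee_pos: [0.497, -0.2782, 0.1794]
eef_rot: [[0.967, -0.254, 0.002], [-0.254, -0.967, -0.0], [0.002, -0.0, -1.0]]
contact_force: [-1.9, 1.5, 9.2]
finger_gap: 0.0172
```

```bash
python3 - <<'E'
from h import *
go([.4965,-.2772,.178],-14.7); print(arm.get_obs()["joints"].round(3))
E
```

```text
t 21.68 pos [ 0.497  -0.2782  0.1794] az -14.69 tilt [ 0.002 -0.    -1.   ] gap 0.0172 F [-1.9  1.5  9.2]
turn z 0.01 shift [-0.0007 -0.0009  0.0014]
[-0.111  0.478  0.737  1.835 -0.384  0.974  0.534]
```

Gripped (gap 17 mm). I'll turn the first half and check the joints.

Call:
{"fn": "send_rows", "kwargs": {
  "targets": [
    [[0,0,0,0,0,2,0.005],[0,0,0,0,0,4,0.005],[0,0,0,0,0,6,0.005],[0,0,0,0,0,6,0.005],[0,0,0,0,0,6,0.005],[0,0,0,0,0,6,0.005],[0,0,0,0,0,4,0.005],[0,0,0,0,0,2,0.005],[0,0,0,0,0,0,0.005]]
  ]
}}

```text
time: 22.8
ee_pos: [0.4971, -0.2783, 0.1794]
eef_rot: [[0.633, -0.774, 0.002], [-0.774, -0.633, -0.001], [0.002, -0.001, -1.0]]
contact_force: [-1.2, 0.4, 8.6]
finger_gap: 0.0176
```

```bash
python3 - <<'E'
from h import *
go([.4965,-.2772,.178],-94.4); o=arm.get_obs();print(o["joints"].round(3),o["torque"].round(2))
E
```

```text
t 22.8 pos [ 0.4971 -0.2783  0.1794] az -50.72 tilt [ 0.002 -0.001 -1.   ] gap 0.0176 F [-1.2  0.4  8.6]
turn z 43.68 shift [-0.001   0.0006  0.0014]
[-0.213  0.532  0.889  1.838 -0.486  1.004 -0.007] [0.1  0.29 0.04]
```

Call:
{"fn": "send_rows", "kwargs": {
  "targets": [
    [[0,0,0,0,0,2,0.005],[0,0,0,0,0,4,0.005],[0,0,0,0,0,6,0.005],[0,0,0,0,0,6,0.005],[0,0,0,0,0,6,0.005],[0,0,0,0,0,6,0.005],[0,0,0,0,0,6,0.005],[0,0,0,0,0,4,0.005],[0,0,0,0,0,2.7,0.005],[0,0,0,0,0,1,0.005],[0,0,0,0,0,0,0.005],[0,0,0,0,0,0,0.005],[0,0,0,0,0,0,0.005]]
  ]
}}

```text
time: 24.42
ee_pos: [0.4971, -0.2784, 0.1794]
eef_rot: [[-0.077, -0.997, 0.002], [-0.997, 0.077, -0.001], [0.001, -0.002, -1.0]]
contact_force: [0.6, -0.9, 8.1]
finger_gap: 0.0171
```

```bash
python3 - <<'E'
from h import *
go([.4965,-.2772,.178],-94.4); o=arm.get_obs();print(o["joints"].round(3),o["dq"].round(3))
f=snap("top","top2");W=world(f);W[f["depth"]==0]=-9
m=(abs(W[...,2]-.132)<.006)&(np.hypot(W[...,0]-.583,W[...,1]+.285)<.055)
r=cv2.minAreaRect(W[m][:,:2].astype(np.float32));print("can",m.sum(),r,"az",np.degrees(np.arctan2(r[0][1]+.2785,r[0][0]-.4978)))
for n,p in(("long",[.6053,.0399,.086]),("short",[.5883,.248,.061])):
    k=(abs(W[...,2]-p[2])<.008)&(np.hypot(W[...,0]-p[0],W[...,1]-p[1])<.022);print(n,k.sum(),W[k].mean(0).round(4))
cv2.imwrite("pics/top2c.png",cv2.resize(f["pixels"][80:290,120:400,::-1],(800,600)))
E
```

```text
t 24.43 pos [ 0.4971 -0.2784  0.1794] az -94.39 tilt [ 0.002 -0.001 -1.   ] gap 0.0171 F [ 0.6 -0.9  8.1]
turn z 0.01 shift [-0.0012  0.0007  0.0014]
[-0.319  0.624  1.072  1.84  -0.629  1.062 -0.647] [ 0.002 -0.001 -0.001 -0.    -0.001 -0.    -0.002]
can 350 ((0.582807719707489, -0.28510934114456177), (0.06168673187494278, 0.06084633618593216), 86.7877426147461) az -4.445796795646696
long 51 [0.6035 0.04   0.086 ]
short 49 [0.5873 0.2471 0.0607]
```

View pics/top2c.png

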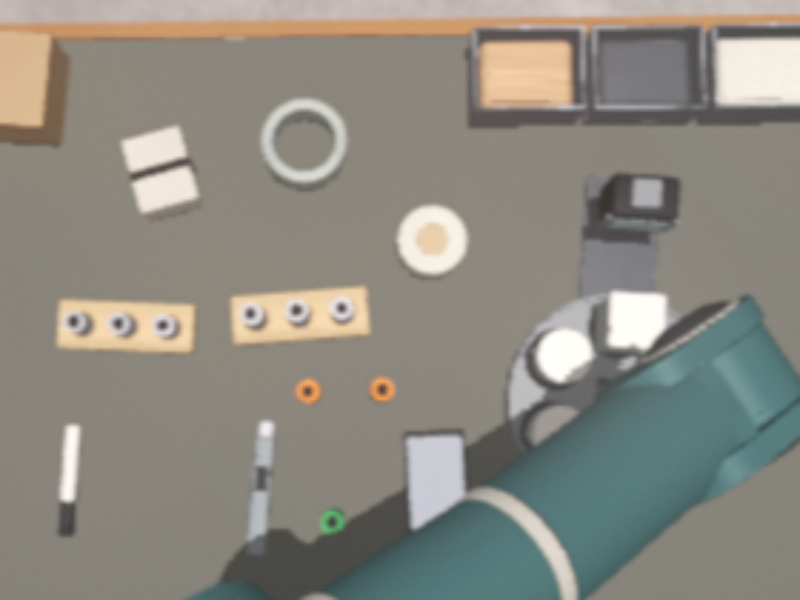

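The picture shows both rows full, with their free holes now filled at about (165,325) and (343,308). The canister at (637,320) points to the scanner at azimuth -4.4°, as required. The other things stand where they were, and the handle is held still. I'll hand in.

```bash
python3 -c "
from rig import arm
print(arm.close_job())"
```

```text
the job is handed in; nothing more can be done
None
```

I placed both stray sleeves in the free holes of their matching rows, let them go, and turned the jar stand clockwise by about 79.7° so the square canister faces the scanner. The job was handed in at about 24.5 s of the 64 s allowed, with the handle still gripped. `close_job` gives no verdict.

**Sleeves:** Tops measured at 86.0 mm (long) and 60.7 mm (short) above the bench, against 86 and 61 mm for fully home. Both sit within about 2 mm of their hole centres in the last top picture.

**Stand:** The canister centre is at azimuth -4.45°, against about -4.45° from the stand axis to the scanner. The arm was still, with joint speeds of 0.002 rad/s or less. The fingers are closed on the 18 mm handle bar, reading a 17 mm gap.

**Other things on the bench:** None looked shifted in the last top picture, judged by eye and not measured.

**Disagreements and limits:**
- The top and wrist cameras differed by about 2 mm, so I used the wrist camera for the insertions.
- The lid's fitted edge angle read about 1° off the direction given by its centre; the limit is 7°.
- Seating the long sleeve pushed to about 40 N at the tool while it bottomed out.
- The grip force on the handle was not measured directly.

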